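# Load a mask into the drying carousel

### The arm

A 6-joint arm with a two-finger parallel gripper is mounted at the origin on the work surface. World frame = base frame: x ahead of the robot, y to its left, z up, the work surface at z = 0. Lengths are in m, angles in rad, forces in N, time in s.
With the tool pointing down it reaches from about 0.225 to 0.875 m from the base axis. Payload 3.4 kg.
Tool frame: the origin (TCP) lies on the centre line of the jaws, within the pads' length; the fingertips stand 22 mm ahead of it and the grasp point (between the pads) lies 3 mm ahead of it; z points along the fingers, y is the line along which they close (so a half turn about z gives the same grasp; the last joint's range is limited). The gripper opens to 85 mm and grips with 20 to 120 N. Pads are 22 mm wide; open, the fingers measure 114 mm over their backs; the gripper's body (76 mm by 85 mm) begins 54 mm behind the grasp point. The pads swing forward as they close: fully open they stand 13 mm farther back than shut.
Start: joints at [1.093, 0.276, 1.505, -0, 1.361, -0.121], TCP at [0.201, 0.539, 0.253] pointing down, gripper open.
Joint ranges: [-2.89, 2.89], [-0.75, 2.08], [0.22, 2.7], [-1.18, 4.32], [0.11, 2.71], [-2.7, 2.7]. Speed limits (rad/s): [2.57, 2.57, 3.14, 3.14, 3.14, 3.14].

### API

Orientations are given as a unit quaternion [w, x, y, z].
In Python, from rig import manip, cam, sensors gives the robot as it stands (manip), with the cameras (cam) and the readings (sensors).
- The arm moves only by the shell command python3 steer.py FILE [OPENING] [FORCE], which reads ROWS from the file FILE. ROWS is a JSON list of rows, 1 to 5 of them, each of 4 numbers: dx, dy, dz in m, then a turn about the tool's z in rad; each row shifts and turns the commanded pose from where the row before left it, along the tool's axes as they then stand; what a row does not reach is not made up. A row lasts 1/12 s, in which the tool goes at most 0.0417 m and 0.125 rad, less where a joint would pass 70% of its speed; a pose out of reach is approached as far as the arm can. OPENING is the finger opening in m, set as the command begins (- or left out keeps the last). The fingers move at their own pace and stop on an object; FORCE is the grip in N (left out, the last holds). Time passes only in rows, so rows that do not move let the fingers close. It prints the time, the measured TCP pose, the force, the opening and the grip force at its end. Input that does not fit is refused with a message, and nothing moves.
- sensors.get_state(): the state, without advancing time (a new reading comes with each control period).
- cam.get_image(name): name is "scene" or "side" or "wrist"; returns a dict with "img" (480x640x3 uint8, red, green, blue), "camera_matrix" (3x3 intrinsics, pixels), "T" (4x4, takes a point from camera to world coordinates); the wrist camera has in their place "hand_eye" (4x4, takes a point from camera to tool coordinates, whose origin is the TCP and whose axes are the flange's). Camera axes: x right, y down, z forward; pixel columns grow to the right and rows downward; lengths in m; the calibration is good to about 2 mm. The wrist camera is an equidistant fisheye: a pixel r from the principal point sees the ray r / f radians off the axis. A picture is of the moment at which its call begins: read the wrist's pose just before it. There is no depth.
- manip.sign_off(): hands the job in; it is judged then, once.
The state is a dict: "clock": time; "qpos": joint angles; "qd": joint speeds; "effort": joint torques, N m; "position": TCP position; "ee_rot": TCP orientation; "contact_force": force on the tool from outside, world axes, zero at the start; "moment": the same for the moment, N m; "width": finger opening in m; "gripper_force": force on a finger pad.
Only numpy, scipy, OpenCV 4.12 (cv2) and the standard library are available. Lean on these libraries where they do the work, as an engineer would, in place of code of your own. Each camera call takes 0.05 s, during which the arm holds its last target. There are 200 camera calls.

### The job

Put the long-nosed half mask from the bench into the drying carousel: with the handwheel on top, turn the carousel until its empty full-width saddle stands in the middle of the open corner of the dust hood, lay the mask squarely on that saddle and let go, then turn the wheel on until the mask is right under the drying lamp in the opposite corner. Leave the other things on the bench where they are.

Things in the scene. Friction and masses are not known exactly. Their poses are not given: they have to be found in the camera images.
- mask: The mask to dry: white rigid half mask, no mouth, 90 g, face up on its temple edges. 151 mm across (x), 80 cheek to brow (+y). 5 mm sheet bent roof-like: flat middle 56 wide, its top 42 mm above the origin, wings sloping down 40 deg. Grip: the flat-sided nose, 24 wide (x), over the origin, 42 to 72 mm above it, 34 mm long to -y, lower to the brow. Origin: midway between the temple edges; z up.
- saddle (a point): Empty full-width saddle on the carousel: pale wooden block, 132 mm across (x, tangential), 66 long (y, radial), flat ridge 55 wide and 50 mm above the disc, wings at 40 deg, 130 mm from the axis. Its frame is that of a mask seated on it (x either way round): origin 12.7 mm above the disc. Other stations: child's saddle 68 mm across, full-face dome, a same saddle with a mask pinned on.
- dryer: Carousel's fixed housing: grey base 420 mm square, 44 tall; clear dust hood, top at 159 mm, over 3 quarters of it; the quarter at its -x +y corner is open above and at the sides (loading point). Origin: underside, on the vertical axis, z up. Dark flat lamp box (112 mm square, top at 189) on the +x -y corner. The disc (380 mm across, top at 58) turns endlessly; friction holds it where left.
- crank_grip (a point): Grip point, 230 mm above the bench, on the axis of the handwheel's upright black handle: 22 mm thick, from 192 to 258 mm high, spinning freely on its pin. It stands 70 mm from the carousel's axis, straight across from the empty saddle, on a wheel (160 mm across, top at 190) fixed to the carousel: 1:1, either way. About 3 to 5 N turns it.
- bay (a point): Loading point: fixed point in the middle of the hood's open corner, 130 mm from the carousel's axis, at the height of the saddle's origin. The saddle stands in the open corner when its origin is here.
- lamp (a point): Drying place: fixed point below the lamp, in the corner across from the opening, 130 mm from the carousel's axis, at the height of the saddle's origin. The mask is under the lamp when the saddle's origin is here.
- carousel (a joint): Turning angle of the carousel in rad about the vertical axis, growing anticlockwise seen from above; 0 (or any full turn) when the empty saddle is in the middle of the open corner, pi when it is under the lamp.
- brush_jar: bystander: green glass jar of upright brushes, jar 72 mm wide and 95 mm tall, brush tips up to about 210 mm high; origin at the centre of its foot
- varnish_jar: bystander: glass jar with a steel lid, 72 mm wide, 85 mm tall; origin at the centre of its foot
- paint_bowl: bystander: white ceramic bowl, 96 mm wide, 45 mm tall; origin at the centre of its foot
- full_mask: bystander: blank full-face mask with a mouth, lying face up, 120 x 164 mm, about 75 mm tall; origin at the centre of its underside
- paint_can: bystander: bare metal can, 74 mm wide, 80 mm tall; origin at the centre of its foot

How it is judged:
By the outcome, as a careful person would: the job done as asked, in the order asked, and still so for the second after the job is handed in, with the robot touching nothing.
It also fails if it takes over 72 s, if anything falls off the work surface, if the arm or the gripper's body presses on something with over 40 N, if the wrist force passes 120 N, or if a joint passes its speed limit or range.

## Working session

There is one attempt and no reset: what is moved stays moved. The work goes in short steps, Python scripts to look and compute and a shell command to move; the robot and the scene stay as the last step left them, time stands still between calls to the robot, and variables do not carry over. Pictures are saved under pics/ and viewed, at most 10 in all, crops included, and the job is handed in when it is done.

```bash
ls; mkdir -p pics
python3 - <<'E'
from rig import manip, cam, sensors
import cv2,numpy as np
s=sensors.get_state();print(s)
for n in("scene","side"):
    d=cam.get_image(n);cv2.imwrite(f"pics/{n}0.png",d["img"][:,:,::-1]);print(n,d["camera_matrix"],d["T"])
    np.savez(f"{n}.npz",K=d["camera_matrix"],T=d["T"])
d=cam.get_image("wrist");cv2.imwrite("pics/wrist0.png",d["img"][:,:,::-1]);print({k:v for k,v in d.items() if k!="img"})
E
```

```text
pics
rig.py
steer.py
{'clock': 0.0, 'qpos': array([ 1.09297615e+00,  2.76568867e-01,  1.50617139e+00,  1.67800419e-05,
        1.36069938e+00, -1.20999992e-01]), 'qd': array([ 1.00182714e-03,  3.61086591e-04, -7.28127807e-04, -1.73406506e-04,
        3.86176139e-04, -1.58483173e-05]), 'effort': array([ 1.29186312e-03, -4.16773403e+01, -2.45802963e+01, -1.19481219e-04,
        1.06464507e-02, -2.07529575e-05]), 'position': array([0.20060927, 0.53832651, 0.25243934]), 'ee_rot': array([-2.80230013e-04,  1.77466782e-01,  9.84126358e-01, -8.79990015e-04]), 'contact_force': array([-0.03321181,  0.42342619,  0.15834242]), 'moment': array([ 0.00562741, -0.02510214,  0.01831869]), 'gripper_force': 0.0, 'width': 0.08552247855400255}
scene [[557.53485217   0.         322.77271052]
 [  0.         557.53485217 242.62270412]
 [  0.           0.           1.        ]] [[ 0.76375367  0.47138512 -0.44099478  1.07774214]
 [ 0.64543857 -0.54766911  0.53241676 -0.60479077]
 [ 0.00945413 -0.69127029 -0.72253443  1.12363808]
 [ 0.          0.          0.          1.        ]]
side [[457.62634576   0.         320.82003753]
 [  0.         457.62634576 236.17376448]
 [  0.           0.           1.        ]] [[ 0.91066544 -0.28322615  0.30078465  0.1780171 ]
 [-0.41274779 -0.59179495  0.69240017 -0.62648862]
 [-0.018103   -0.75469311 -0.65582818  0.85351204]
 [ 0.          0.          0.          1.        ]]
{'camera_matrix': array([[371.64829954,   0.        , 316.0453941 ],
       [  0.        , 371.64829954, 242.38731588],
       [  0.        ,   0.        ,   1.        ]]), 'hand_eye': array([[ 7.71329074e-04, -9.64432188e-01, -2.64329263e-01,
         6.53559782e-02],
       [ 9.99999702e-01,  7.49759762e-04,  1.82486022e-04,
         1.32824397e-04],
       [ 2.21880516e-05, -2.64329325e-01,  9.64432479e-01,
        -1.20411474e-01],
       [ 0.00000000e+00,  0.00000000e+00,  0.00000000e+00,
         1.00000000e+00]])}
```

View pics/scene0.png

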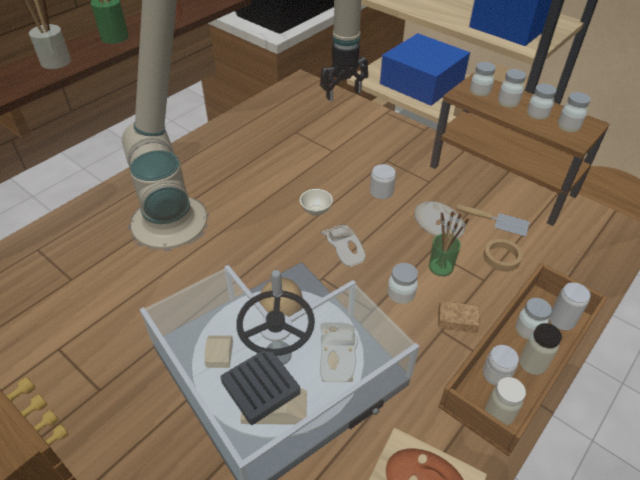

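View pics/side0.png

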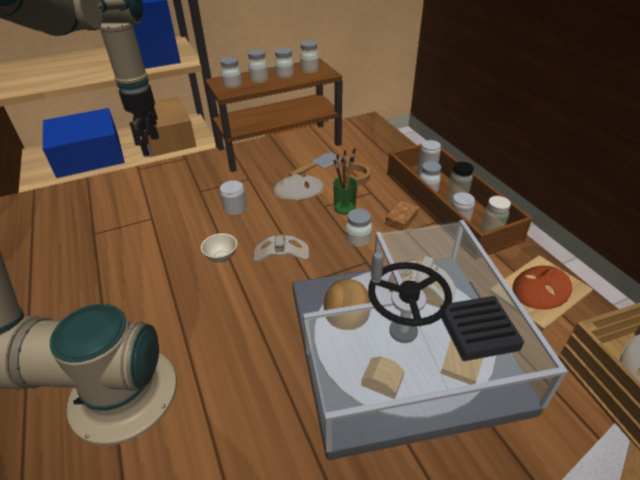

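The scene view shows the robot base at the upper left. The dryer is at about (280,370), with the wheel at (275,320) and the crank handle at (277,284). The mask is near (345,245). The dome stands near the open corner and the empty saddle is near the lamp. I'll enlarge both areas.

Run:
```python
import cv2,numpy as np
a=cv2.imread("pics/scene0.png");b=cv2.imread("pics/side0.png")
cv2.imwrite("pics/c1.png",cv2.resize(a[225:480,135:425],None,fx=2.35,fy=2.35,interpolation=cv2.INTER_CUBIC))
m=np.vstack([cv2.resize(a[215:275,310:380],(560,300*8*60//(300*8)*5),interpolation=cv2.INTER_CUBIC) if 0 else cv2.resize(a[220:270,310:380],None,fx=5.8,fy=5.8,interpolation=cv2.INTER_CUBIC)])
n=cv2.resize(b[228:278,246:316],None,fx=5.8,fy=5.8,interpolation=cv2.INTER_CUBIC)
cv2.imwrite("pics/c2.png",np.vstack([m,n]))
cv2.imwrite("pics/c3.png",cv2.resize(b[215:455,285:560],None,fx=2.5,fy=2.5,interpolation=cv2.INTER_CUBIC))
```

```text
(no output)
```

View pics/c1.png

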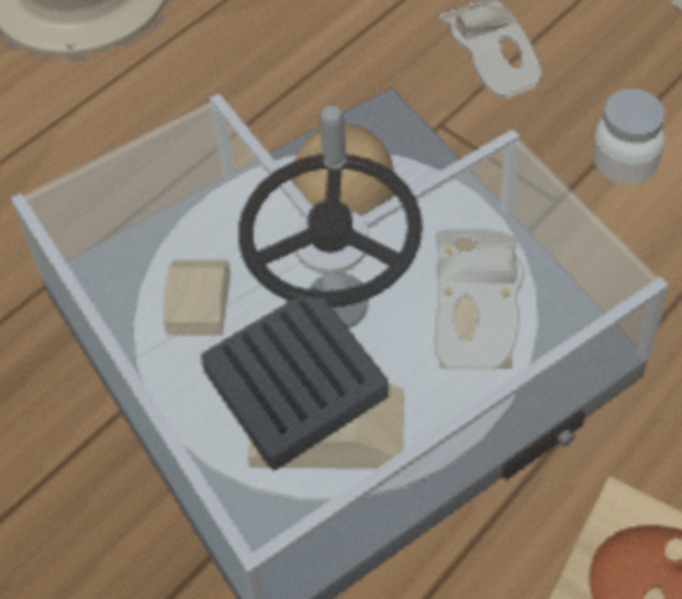

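View pics/c2.png

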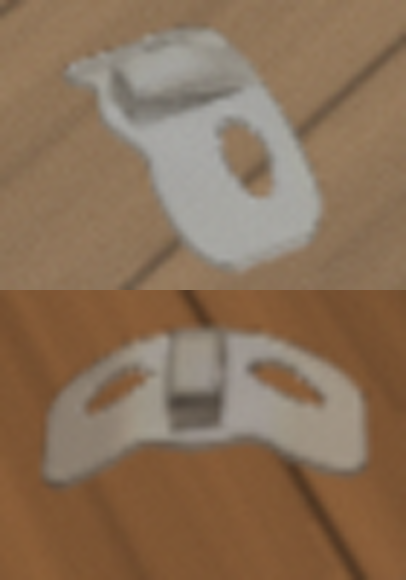

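View pics/c3.png

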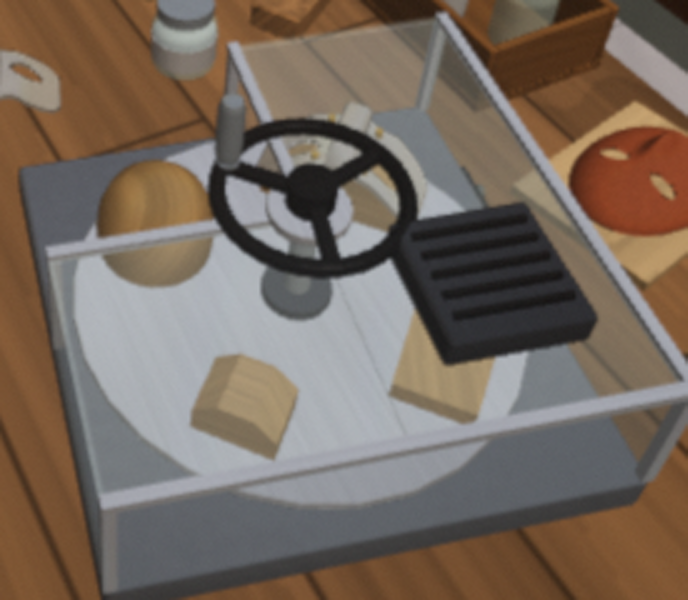

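The crops show the following:
- **Hood:** rail corners are clear in both views.
- **Wheel:** the hub is at c1 (331,222) and c3 (312,190). The handle runs from (332,112) to (333,160) in c1 and from (231,100) to (228,163) in c3.
- **Mask:** the high end of the nose faces the side camera, at c2 (195,395) in the lower picture.

Next I'll fit these poses.

```bash
cat > h.py <<'E'
import numpy as np,cv2
from scipy.optimize import least_squares
C={n:np.load(n+".npz") for n in("scene","side")}
def proj(n,P):
    P=np.atleast_2d(P);T=C[n]["T"];p=(P-T[:3,3])@T[:3,:3];q=p@C[n]["K"].T;return q[:,:2]/q[:,2:]
def tri(obs):
    f=lambda X:np.concatenate([(proj(n,X)[0]-uv) for n,uv in obs])
    r=least_squares(f,[.5,0,.1]);return r.x,np.abs(r.fun).max()
def c1(u,v):return np.array([u/2.35+135,v/2.35+225])
def c3(u,v):return np.array([u/2.5+285,v/2.5+215])
def c2a(u,v):return np.array([u/5.8+310,v/5.8+220])
def c2b(u,v):return np.array([u/5.8+246,(v-290)/5.8+228])
def plane(n,uv,z):
    d=C[n]["T"][:3,:3]@np.linalg.inv(C[n]["K"])@[*uv,1];o=C[n]["T"][:3,3];return o+d*(z-o[2])/d[2]
E
python3 - <<'E'
from h import *
for nm,a,b in[("handle top",(332,112),(231,100)),("handle bot",(333,160),(228,163)),("hub",(331,222),(312,190)),("hood -x-y",(15,200),(105,497)),("hood +x-y",(250,562),(685,385)),("hood+x+y",(665,287),(443,17)),("hood -x,0",(217,100),(50,250)),("hood 0,+y",(515,137),(233,47)),("base-x+y",(390,90),(20,172))]:
    print(nm,*tri([("scene",c1(*a)),("side",c3(*b))]))
for nm,a,b in[("noseTopFrontL",(108,70),(168,392)),("noseFrontR?",(135,115),(222,400)),("left temple cheek",(70,70),(45,482)),("right temple cheek",(240,268),(365,465))]:
    print(nm,*tri([("scene",c2a(*a)),("side",c2b(*b))]))
E
```

```text
handle top [ 0.52825338 -0.08938919  0.25251213] 0.4158862398845713
handle bot [ 0.52788288 -0.09284871  0.18734732] 0.08783501593717347
hub [ 0.57345968 -0.14396284  0.18572054] 0.1891659197568174
hood -x-y [ 0.32583241 -0.29688036  0.16423701] 1.758446014639219
hood +x-y [ 0.72349852 -0.38808207  0.15615905] 1.4616436694453228
hood+x+y [0.82454325 0.01078471 0.15548159] 0.37527666567845586
hood -x,0 [ 0.37299943 -0.09435811  0.1595485 ] 1.091565984424392
hood 0,+y [0.62183415 0.05859074 0.15604124] 0.35184865040002933
base-x+y [0.41867606 0.10338561 0.03640605] 0.32237400242507874
noseTopFrontL [0.41742749 0.217611   0.06673499] 1.0476848343511733
noseFrontR? [0.43990362 0.21050688 0.05831542] 1.2425355131422862
left temple cheek [0.36422451 0.25376165 0.00300729] 0.6873044490083657
right temple cheek [ 0.50460265  0.20935194 -0.00369891] 0.08873349213411075
```

```bash
python3 - <<'E'
from h import *
obs=[((-1,-1),(15,200),(105,497)),((1,-1),(250,562),(685,385)),((1,1),(665,287),(443,17))]
def res(p):
    x,y,a,h=p;R=np.array([[np.cos(a),-np.sin(a)],[np.sin(a),np.cos(a)]]);o=[]
    def add(l,z,u,v):
        P=[*(R@l+[x,y]),z];o.extend([proj("scene",P)[0]-c1(*u),proj("side",P)[0]-c3(*v)])
    for s,u,v in obs:add(np.array(s)*h,.159,u,v)
    add(np.array([-.21,.21]),.044,(390,90),(20,172))
    add(np.array([-h,0]),.159,(217,100),(50,250));add(np.array([0,h]),.159,(515,137),(233,47))
    return np.concatenate(o)
r=least_squares(res,[.574,-.144,-.23,.205],loss="soft_l1");print(r.x,np.rad2deg(r.x[2]));print(r.fun.round(1))
E
echo '[[-0.0321, -0.0204, 0, 0], [-0.0321, -0.0204, 0, 0], [-0.0321, -0.0204, 0, 0], [-0.0321, -0.0204, 0, 0], [-0.0321, -0.0204, 0, 0]]' > m.json && python3 steer.py m.json .085
echo '[[-0.0321, -0.0204, 0, 0], [-0.0321, -0.0204, 0, 0], [-0.0321, -0.0204, 0, 0], [-0.0321, -0.0204, 0, 0], [-0.0321, -0.0204, 0, 0]]' > m.json && python3 steer.py m.json
echo '[[0, 0, 0, -0.12], [0, 0, 0, -0.12], [0, 0, 0, -0.116], [0, 0, 0, 0], [0, 0, 0, 0]]' > m.json && python3 steer.py m.json
python3 - <<'E'
from rig import manip, cam, sensors
import cv2,numpy as np
s=sensors.get_state();d=cam.get_image("wrist");cv2.imwrite("pics/w1.png",d["img"][:,:,::-1]);print(s["position"],s["ee_rot"],s["qpos"])
np.savez("w1.npz",p=s["position"],q=s["ee_rot"],K=d["camera_matrix"],H=d["hand_eye"])
E
```

```text
[ 0.57368772 -0.14315786 -0.23623241  0.20552509] -13.535120132545465
[ 2.3 -0.9  0.3  1.8  0.4 -0.1  3.7  1.5 -1.4 -1.4  0.1  0.1  1.8 -3.7
 -1.1 -3.7  0.5 -0.6  1.1  1.1 -0.4 -0.7  0.7 -0.1]
clock: 0.57
position: [0.3161, 0.3856, 0.2531]
ee_rot: [-0.0, 0.177, 0.984, -0.0]
contact_force: [0.4, 0.4, 0.7]
width: 0.0849
gripper_force: 0.0
clock: 0.98
position: [0.431, 0.2338, 0.2532]
ee_rot: [-0.0, 0.177, 0.984, 0.0]
contact_force: [0.2, 1.1, -1.4]
width: 0.0848
gripper_force: 0.0
clock: 1.4
position: [0.4303, 0.2354, 0.2531]
ee_rot: [-0.0, 0.002, 1.0, -0.0]
contact_force: [-1.1, 0.6, 0.5]
width: 0.0852
gripper_force: 0.0
[0.4302787  0.23538216 0.25308818] [-2.17822516e-04  1.98708329e-03  9.99998000e-01 -6.05337423e-05] [ 3.58565544e-01  1.48453024e-01  1.67560633e+00  4.17353781e-05
  1.31798364e+00 -1.20826706e+00]
```

View pics/w1.png

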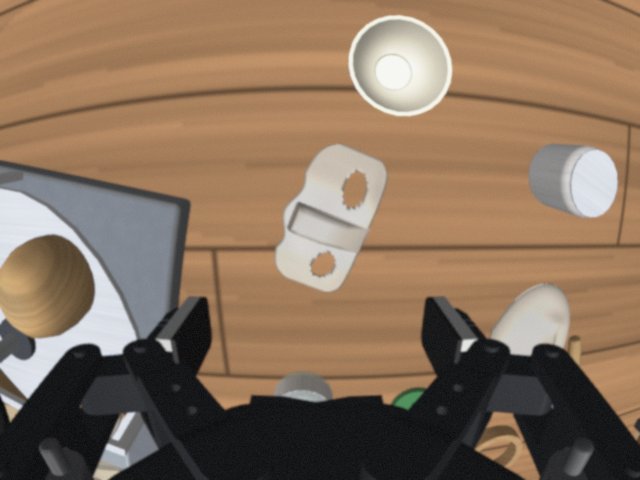

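The wrist view shows the mask at about (330,215), with its nose running from (292,222) on the -y side (left) to (363,240). I'll enlarge it to get the corners.

```bash
python3 -c "
import cv2
a=cv2.imread('pics/w1.png');cv2.imwrite('pics/c4.png',cv2.resize(a[140:300,265:395],None,fx=3.7,fy=3.7,interpolation=cv2.INTER_CUBIC))"
```

```text
(no output)
```

View pics/c4.png

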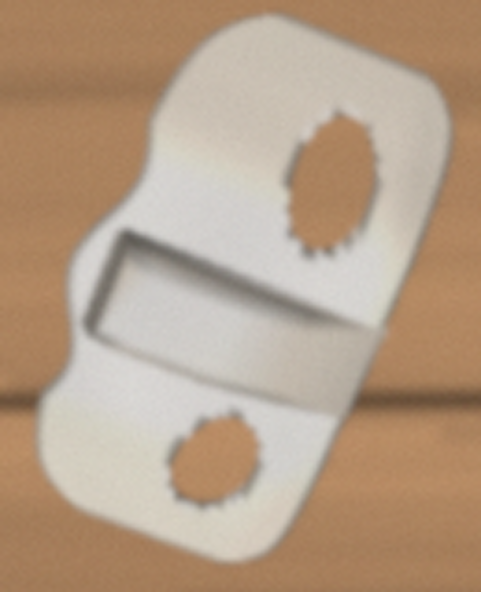

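```bash
cat >> h.py <<'E'
from scipy.spatial.transform import Rotation as Ro
def wrist(f,uv,z):
    d=np.load(f);n=cv2.fisheye.undistortPoints(np.array([[uv]],float),d["K"],np.zeros(4))[0,0]
    q=d["q"];R=Ro.from_quat([*q[1:],q[0]]).as_matrix();H=d["H"]
    o=d["p"]+R@H[:3,3];v=R@H[:3,:3]@[*n,1];return o+v*(z-o[2])/v[2]
E
python3 - <<'E'
from h import *
for nm,u,v,z in[("tip a",137,263,.072),("tip b",103,330,.072),("base a",122,230,.042),("base b",88,328,.042),("brow a",385,330,.047),("brow b",335,415,.047),("templeA1",270,15,.003),("templeA2",430,75,.003),("templeB1",75,505,.003),("templeB2",235,560,.003)]:
    print(nm,wrist("w1.npz",(u/3.7+265,v/3.7+140),z).round(4))
E
```

```text
tip a [0.4206 0.2235 0.072 ]
tip b [0.4359 0.2156 0.072 ]
base a [0.4179 0.2187 0.042 ]
base b [0.4425 0.2099 0.042 ]
brow a [0.442  0.2831 0.047 ]
brow b [0.4637 0.2712 0.047 ]
templeA1 [0.3658 0.2568 0.003 ]
templeA2 [0.3814 0.3003 0.003 ]
templeB1 [0.5039 0.2019 0.003 ]
templeB2 [0.5211 0.2481 0.003 ]
```

Both measurements agree on the poses:
- **Mask:** origin about (0.4415, 0.246), yaw -20°. The nose is 24 mm wide in the measurement, as given.
- **Dryer:** axis at (0.574, -0.143), yaw -13.5°.
- **Handle:** at (0.528, -0.091), radius 69.5 mm.

I'll crank first.

```bash
echo '[[-0.0098, -0.0326, -0.006, 0], [-0.0098, -0.0326, -0.006, 0], [-0.0098, -0.0326, -0.006, 0], [-0.0098, -0.0326, -0.006, 0], [-0.0098, -0.0326, -0.006, 0]]' > m.json && python3 steer.py m.json >/dev/null
echo '[[-0.0098, -0.0326, -0.006, 0], [-0.0098, -0.0326, -0.006, 0], [-0.0098, -0.0326, -0.006, 0], [-0.0098, -0.0326, -0.006, 0], [-0.0098, -0.0326, -0.006, 0]]' > m.json && python3 steer.py m.json >/dev/null
echo '[[0, 0, 0, 0], [0, 0, 0, 0]]' > m.json && python3 steer.py m.json | head -3
python3 - <<'E'
from rig import manip, cam, sensors
import cv2,numpy as np
s=sensors.get_state();d=cam.get_image("wrist");print(s["position"],s["qpos"])
np.savez("w2.npz",p=s["position"],q=s["ee_rot"],K=d["camera_matrix"],H=d["hand_eye"])
cv2.imwrite("pics/w2.png",d["img"][:,:,::-1])
E
```

```text
clock: 2.45
position: [0.5286, -0.0918, 0.3131]
ee_rot: [-0.0, 0.003, 1.0, 0.0]
[ 0.52860115 -0.09181958  0.31311863] [-3.01837441e-01  1.89247147e-01  1.47550159e+00  2.09286733e-04
  1.47694776e+00 -1.86763952e+00]
```

View pics/w2.png

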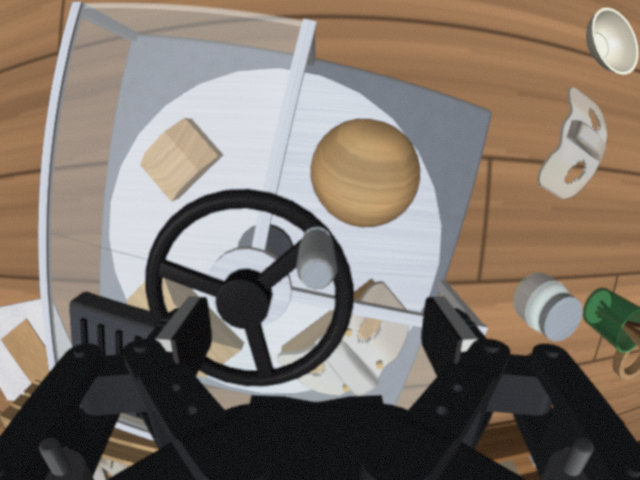

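Wrist view: handle top at (319,270), hub at (243,298), base's open corner at (490,112), hood rail end at (308,22).

Run:
```python
from h import *
h=wrist("w2.npz",(319,268),.258);c=wrist("w2.npz",(243,297),.195);print(h,c,h-c,np.rad2deg(np.arctan2(*(h-c)[1::-1])))
k=wrist("w2.npz",(490,111),.044);e=wrist("w2.npz",(308,21),.159);print(k,e)
for p in(k,e):print(np.rad2deg(np.arctan2(*(p-c)[1::-1])),np.hypot(*(p-c)[:2]))
```

```text
[ 0.52459322 -0.09060772  0.258     ] [ 0.56845974 -0.14403095  0.195     ] [-0.04386652  0.05342322  0.063     ] 129.38987724675556
[0.41960449 0.10126876 0.044     ] [ 0.36965611 -0.09737627  0.159     ]
121.25063894079179 0.2869317553337128
166.79297760162538 0.2042046662206899
```

```bash
echo '[[0.0015, 0.0013, 0.02, 0], [0, 0, 0.03, 0], [0, 0, 0.03, 0], [0, 0, 0, 0], [0, 0, 0, 0]]' > m.json && python3 steer.py m.json 
echo '[[0, 0, 0, 0], [0, 0, 0, 0], [0, 0, 0, 0], [0, 0, 0, 0], [0, 0, 0, 0]]' > m.json && python3 steer.py m.json 0 30
echo '[[0, 0, 0, 0], [0, 0, 0, 0], [0, 0, 0, 0]]' > m.json && python3 steer.py m.json | head -5
```

```text
clock: 2.92
position: [0.5253, -0.0875, 0.2323]
ee_rot: [-0.002, -0.0, 1.0, 0.001]
contact_force: [0.3, 0.9, 0.3]
width: 0.0853
gripper_force: 0.0
clock: 3.33
position: [0.5271, -0.0896, 0.2343]
ee_rot: [0.001, 0.0, 1.0, -0.001]
contact_force: [-1.1, -7.7, 8.0]
width: 0.0248
gripper_force: 6.7
clock: 3.58
position: [0.5276, -0.0909, 0.2346]
ee_rot: [0.002, 0.001, 1.0, -0.002]
contact_force: [0.2, -5.0, 4.8]
width: 0.0213
```

Run:
```python
import numpy as np
a0=np.arctan2(-.091+.144,.5276-.5735);print(np.rad2deg(a0))
t=np.linspace(a0,np.deg2rad(301.5),18);P=.07*np.c_[np.cos(t),np.sin(t)];d=np.diff(P,axis=0)*[-1,1]
print("\n".join(f"{x:.4f} {y:.4f} 0 0" for x,y in d))
```

```text
130.89379840395563
0.0085 -0.0088 0 0
0.0069 -0.0101 0 0
0.0050 -0.0112 0 0
0.0030 -0.0119 0 0
0.0008 -0.0122 0 0
-0.0013 -0.0122 0 0
-0.0034 -0.0118 0 0
-0.0054 -0.0110 0 0
-0.0072 -0.0099 0 0
-0.0088 -0.0085 0 0
-0.0102 -0.0068 0 0
-0.0112 -0.0049 0 0
-0.0119 -0.0029 0 0
-0.0122 -0.0008 0 0
-0.0122 0.0014 0 0
-0.0117 0.0035 0 0
-0.0110 0.0055 0 0
```

```bash
echo '[[0.0085, -0.0088, 0, 0], [0.0069, -0.0101, 0, 0], [0.005, -0.0112, 0, 0], [0.003, -0.0119, 0, 0], [0.0008, -0.0122, 0, 0]]' > m.json && python3 steer.py m.json
echo '[[-0.0013, -0.0122, 0, 0], [-0.0034, -0.0118, 0, 0], [-0.0054, -0.011, 0, 0], [-0.0072, -0.0099, 0, 0]]' > m.json && python3 steer.py m.json|head -5
echo '[[-0.0088, -0.0085, 0, 0], [-0.0102, -0.0068, 0, 0], [-0.0112, -0.0049, 0, 0], [-0.0119, -0.0029, 0, 0]]' > m.json && python3 steer.py m.json|head -5
echo '[[-0.0122, -0.0008, 0, 0], [-0.0122, 0.0014, 0, 0], [-0.0117, 0.0035, 0, 0], [-0.011, 0.0055, 0, 0]]' > m.json && python3 steer.py m.json
echo '[[0, 0, 0, 0], [0, 0, 0, 0], [0, 0, 0, 0], [0, 0, 0, 0]]' > m.json && python3 steer.py m.json
```

```text
clock: 4.0
position: [0.5022, -0.1407, 0.2346]
ee_rot: [0.001, 0.0, 1.0, 0.003]
contact_force: [-1.4, 6.4, 9.9]
width: 0.0212
gripper_force: 30.8
clock: 4.33
position: [0.5161, -0.1871, 0.2346]
ee_rot: [-0.003, 0.0, 1.0, 0.002]
contact_force: [-10.1, 2.5, 13.1]
width: 0.021
clock: 4.67
position: [0.5589, -0.2137, 0.2346]
ee_rot: [-0.003, 0.001, 1.0, -0.002]
contact_force: [-8.6, -5.2, 9.2]
width: 0.0214
clock: 5.0
position: [0.6083, -0.2049, 0.2347]
ee_rot: [-0.001, 0.001, 1.0, -0.003]
contact_force: [-4.2, -6.6, 7.7]
width: 0.0211
gripper_force: 30.8
clock: 5.33
position: [0.6118, -0.2025, 0.2347]
ee_rot: [0.004, 0.0, 1.0, -0.001]
contact_force: [5.0, -3.2, 3.8]
width: 0.0213
gripper_force: 30.4
```

```bash
echo '[[0, 0, 0, 0], [0, 0, 0, 0], [0, 0, 0, 0], [0, 0, 0, 0]]' > m.json && python3 steer.py m.json .085
echo '[[0, 0, -0.03, 0], [0, 0, -0.035, 0], [0.01, 0.02, -0.035, 0], [0.02, 0.035, 0, 0], [0.02, 0.035, 0, 0]]' > m.json && python3 steer.py m.json|head -2
echo '[[0.02, 0.035, 0, 0], [0.02, 0.035, 0, 0], [0.01, 0.02, 0, 0], [0, 0, 0, 0], [0, 0, 0, 0]]' > m.json && python3 steer.py m.json|head -2
python3 - <<'E'
from rig import manip, cam, sensors
import cv2,numpy as np
s=sensors.get_state();d=cam.get_image("wrist");print(s["position"],s["qpos"])
np.savez("w3.npz",p=s["position"],q=s["ee_rot"],K=d["camera_matrix"],H=d["hand_eye"])
cv2.imwrite("pics/w3f.png",d["img"][:,:,::-1])
cv2.imwrite("pics/w3.png",cv2.resize(d["img"][80:400,120:540,::-1],None,fx=1.85,fy=1.85,interpolation=cv2.INTER_CUBIC))
E
```

```text
clock: 5.67
position: [0.6082, -0.2014, 0.2326]
ee_rot: [-0.001, 0.0, 1.0, 0.001]
contact_force: [-0.6, -0.4, -0.0]
width: 0.0687
gripper_force: 0.0
clock: 6.08
position: [0.5595, -0.1119, 0.3353]
clock: 6.5
position: [0.5082, -0.0208, 0.3337]
[ 0.50819674 -0.0208214   0.33365265] [-1.77738905e-01  1.38129282e-01  1.48980639e+00 -1.22494174e-04
  1.51305897e+00 -1.74995892e+00]
```

View pics/w3.png

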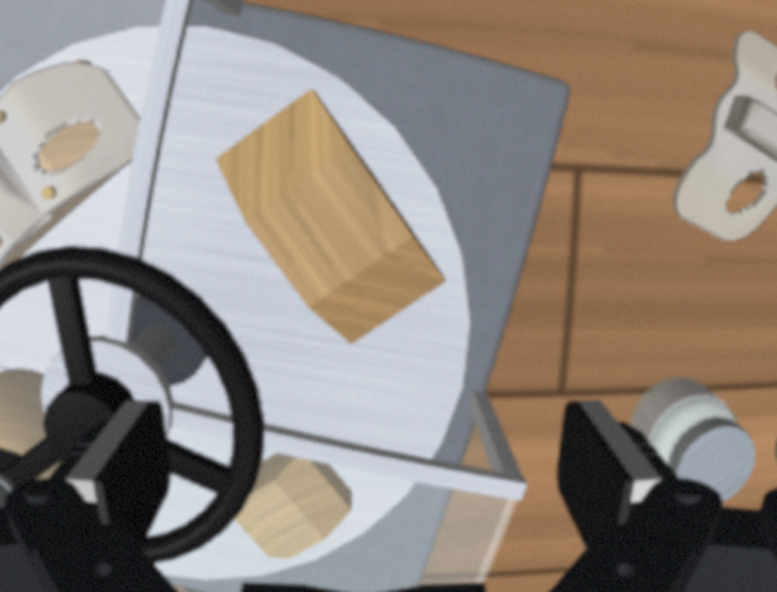

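Saddle corners in the crop are (217,160), (313,90), (350,342) and (445,280). The base corner is (570,83), the hub (88,408) and the hood rail end (522,490).

Run:
```python
from h import *
f=lambda u,v,z:wrist("w3.npz",(u/1.85+120,v/1.85+80),z)
P=np.array([f(u,v,.0757) for u,v in[(217,160),(313,90),(350,342),(445,280)]]);print(P)
print(np.linalg.norm(P[1]-P[0]),np.linalg.norm(P[2]-P[0]),np.linalg.norm(P[3]-P[1]))
m=P.mean(0);print(m, [np.rad2deg(np.arctan2(*(a)[1::-1])) for a in(P[1]-P[0],P[3]-P[2],P[0]-P[2],P[1]-P[3])])
I=f(262,213,.108),f(313,305,.108);print(I,np.linalg.norm(I[0]-I[1]))
h=f(88,400,.195);print("hub",h)
for c in([.5735,-.144],[.5737,-.1432],h[:2]):
  v=m[:2]-c;print(np.rad2deg(np.arctan2(v[1],v[0])),np.hypot(*v))
k=f(570,83,.044);e=f(522,490,.159);print("base corner",k,"rail",e, "mask nose",f(730,125,.042))
```

```text
[[ 0.46590849 -0.10234948  0.0757    ]
 [ 0.42820078 -0.04845739  0.0757    ]
 [ 0.57170205 -0.02853083  0.0757    ]
 [ 0.53447148  0.02557954  0.0757    ]]
0.06577407358382589 0.12900182827507123 0.1295180629160505
[ 0.5000707  -0.03843954  0.0757    ] [np.float64(124.9800615171991), np.float64(124.52986693812367), np.float64(-145.09415698238354), np.float64(-145.13575390901502)]
(array([ 0.4916013 , -0.07271628,  0.108     ]), array([ 0.54031218, -0.04722899,  0.108     ])) 0.05497592050884767
hub [ 0.55904085 -0.14046773  0.195     ]
124.82300215616895 0.12858799649265915
125.10088362457913 0.12804697506769855
120.02700874397135 0.1178440929347887
base corner [0.41867837 0.10385204 0.044     ] rail [0.62287543 0.05949963 0.159     ] mask nose [0.43640779 0.2185838  0.042     ]
```

The saddle stands at 124.9° and the open corner at 121.5°, so I need to turn back about 3.4°.

```bash
echo '[[-0.0175, -0.0301, 0, 0], [-0.0175, -0.0301, 0, 0], [-0.0175, -0.0301, 0, 0], [-0.0175, -0.0301, 0, 0], [-0.0175, -0.0301, 0, 0]]' > m.json && python3 steer.py m.json|head -2
echo '[[-0.0175, -0.0301, 0, 0], [0, 0, 0.03, 0], [0, 0, 0.035, 0], [0, 0, 0.035, 0], [0, 0, 0, 0]]' > m.json && python3 steer.py m.json
echo '[[0, 0, 0, 0], [0, 0, 0, 0], [0, 0, 0, 0], [0, 0, 0, 0], [0, 0, 0, 0]]' > m.json && python3 steer.py m.json 0 30
echo '[[0, 0, 0, 0], [0, 0, 0, 0], [0, 0, 0, 0]]' > m.json && python3 steer.py m.json 
echo '[[0.0017, -0.0012, 0, 0], [0.0017, -0.0012, 0, 0], [0, 0, 0, 0], [0, 0, 0, 0], [0, 0, 0, 0]]' > m.json && python3 steer.py m.json
python3 -c "
from rig import manip, cam, sensors
for i in range(5):
    cam.get_image('side');print(sensors.get_state()['position'])"
```

```text
clock: 6.97
position: [0.5974, -0.1757, 0.3325]
clock: 7.38
position: [0.6098, -0.2028, 0.2243]
ee_rot: [-0.008, 0.002, 1.0, 0.003]
contact_force: [-0.9, 0.3, -2.0]
width: 0.0847
gripper_force: 0.0
clock: 7.8
position: [0.6148, -0.2028, 0.2355]
ee_rot: [0.002, 0.0, 1.0, -0.001]
contact_force: [0.3, -0.3, 0.1]
width: 0.0251
gripper_force: 0.0
clock: 8.05
position: [0.6147, -0.2026, 0.2355]
ee_rot: [0.002, 0.0, 1.0, -0.001]
contact_force: [-0.9, -0.1, 6.1]
width: 0.021
gripper_force: 29.6
clock: 8.47
position: [0.6115, -0.2047, 0.2355]
ee_rot: [0.002, 0.0, 1.0, -0.0]
contact_force: [0.9, 1.4, 6.6]
width: 0.0206
gripper_force: 29.7
[ 0.61152815 -0.20466543  0.23545894]
[ 0.61153093 -0.20469147  0.23547712]
[ 0.61152149 -0.20468498  0.23548312]
[ 0.61150801 -0.20471035  0.23545421]
[ 0.61152969 -0.20469196  0.23547838]
```

```bash
echo '[[0, 0, 0, 0], [0, 0, 0, 0], [0, 0, 0, 0], [0, 0, 0, 0]]' > m.json && python3 steer.py m.json .085 |head -2
echo '[[0, 0, -0.03, 0], [0, 0, -0.035, 0], [0, 0, -0.035, 0], [0.0169, 0.0305, 0, 0], [0.0169, 0.0305, 0, 0]]' > m.json && python3 steer.py m.json|head -2
echo '[[0.0169, 0.0305, 0, 0], [0.0169, 0.0305, 0, 0], [0.0169, 0.0305, 0, 0], [0.0169, 0.0305, 0, 0], [0, 0, 0, 0]]' > m.json && python3 steer.py m.json|head -2
echo '[[0, 0, 0, 0], [0, 0, 0, 0]]' > m.json && python3 steer.py m.json|head -2
cat > chk.py <<'E'
from h import *
from rig import manip, cam, sensors
s=sensors.get_state();d=cam.get_image("wrist");print(s["position"])
np.savez("w4.npz",p=s["position"],q=s["ee_rot"],K=d["camera_matrix"],H=d["hand_eye"])
cv2.imwrite("pics/w4f.png",d["img"][:,:,::-1])
a=cv2.imread("pics/w3f.png",0);b=cv2.imread("pics/w4f.png",0)
p=np.array([(217,160),(313,90),(350,342),(445,280),(262,213),(313,305),(570,83),(522,490)],np.float32)/1.85+np.float32([120,80])
q,st,er=cv2.calcOpticalFlowPyrLK(a,b,p[:,None],None,winSize=(15,15));q=q[:,0]
print((q-p).round(1).tolist(),st.ravel())
for f,pp in(("w3.npz",p),("w4.npz",q)):
    P=np.array([wrist(f,u,.0757) for u in pp[:4]]);m=P.mean(0)-[.5735,-.144,0]
    A=lambda v:np.rad2deg(np.arctan2(v[1],v[0]))
    print("centre",P.mean(0),A(m),np.hypot(*m[:2]),"edges",A(P[1]-P[0]),A(P[3]-P[2]),A(P[2]-P[0])+90,A(P[3]-P[1])+90,"corner",wrist(f,pp[6],.044),"rail",wrist(f,pp[7],.159))
E
python3 chk.py
```

```text
clock: 9.05
position: [0.6101, -0.2049, 0.2328]
clock: 9.47
position: [0.578, -0.1451, 0.3353]
clock: 9.88
position: [0.5053, -0.017, 0.3337]
clock: 10.05
position: [0.5094, -0.0221, 0.3334]
[ 0.50944621 -0.02212545  0.33335515]
[[6.800000190734863, 1.399999976158142], [8.199999809265137, 4.099999904632568], [1.7999999523162842, 4.5], [2.799999952316284, 6.900000095367432], [6.199999809265137, 3.5], [3.700000047683716, 4.599999904632568], [1.5, -1.2000000476837158], [2.0, -1.2000000476837158]] [1 1 1 1 1 1 1 1]
centre [ 0.5000707  -0.03843953  0.0757    ] 124.82300027154662 0.1285880034510274 edges 124.98004809086405 124.5298889509009 124.90584637911238 124.86423509358447 corner [0.41867838 0.10385202 0.044     ] rail [0.62287543 0.05949964 0.159     ]
centre [ 0.505895   -0.03475826  0.0757    ] 121.75157927430088 0.12846864723523188 edges 122.4085135915725 122.05736806550895 122.03022101731916 122.1255316158682 corner [0.41875669 0.10417568 0.044     ] rail [0.62285333 0.0596466  0.159     ]
```

The saddle is now at about 121.9°, within half a degree. Next is the mask.

```bash
echo '[[0.0106, 0.0357, 0, 0], [0.0106, 0.0357, 0, 0], [0.0106, 0.0357, 0, 0], [0.0106, 0.0357, 0, 0], [0.0106, 0.0357, 0, 0]]' > m.json && python3 steer.py m.json|head -2
echo '[[0.0106, 0.0357, 0.03, 0], [0.0106, 0.0357, 0.03, 0], [0, 0, 0, -0.1222], [0, 0, 0, -0.1222], [0, 0, 0, -0.1222]]' > m.json && python3 steer.py m.json|head -2
echo '[[0, 0, 0, -0.1222], [0, 0, 0, -0.1222], [0, 0, 0, -0.1222], [0, 0, 0, -0.1222], [0, 0, 0, -0.1222]]' > m.json && python3 steer.py m.json|head -2
echo '[[0, 0, 0, -0.1222], [0, 0, 0, -0.1222], [0, 0, 0, 0], [0, 0, 0, 0], [0, 0, 0, 0]]' > m.json && python3 steer.py m.json
cat > go.py <<'E'
import sys;from h import *
from rig import manip, cam, sensors
s=sensors.get_state();q=s["ee_rot"];R=Ro.from_quat([*q[1:],q[0]]).as_matrix()
t=np.array([float(v) for v in sys.argv[1:4]]);print("pos",s["position"],"theta y",np.rad2deg(np.arctan2(R[1,1],R[0,1])),"tilt",np.degrees(np.arccos(-R[2,2])),"tool delta",R.T@(t-s["position"]))
E
python3 go.py .4352 .2284 .12
python3 - <<'E'
from rig import manip, cam, sensors
import numpy as np,cv2
s=sensors.get_state();d=cam.get_image("wrist");cv2.imwrite("pics/w5.png",d["img"][:,:,::-1])
np.savez("w5.npz",p=s["position"],q=s["ee_rot"],K=d["camera_matrix"],H=d["hand_eye"])
E
```

```text
clock: 10.52
position: [0.4569, 0.1571, 0.333]
clock: 10.93
position: [0.4386, 0.2189, 0.2799]
clock: 11.35
position: [0.4393, 0.2181, 0.2805]
clock: 11.77
position: [0.4386, 0.2185, 0.2808]
ee_rot: [-0.0, -0.572, 0.82, 0.0]
contact_force: [-0.6, -0.3, -0.6]
width: 0.0854
gripper_force: 0.0
pos [0.43858456 0.21850334 0.28075332] theta y 159.76282586912626 tilt 0.019966292289072 tool delta [-0.00815829  0.00656342  0.16075259]
```

```bash
echo '[[-0.0041, 0.0033, 0.03, 0], [-0.0041, 0.0033, 0.03, 0], [0, 0, 0.035, 0], [0, 0, 0.035, 0], [0, 0, 0.03, 0]]' > m.json && python3 steer.py m.json|head -2
echo '[[0, 0, 0.01, 0], [0, 0, 0, 0], [0, 0, 0, 0]]' > m.json && python3 steer.py m.json|head -2
python3 go.py .4352 .2284 .0665
```

```text
clock: 12.23
position: [0.434, 0.2287, 0.1193]
clock: 12.48
position: [0.4347, 0.2289, 0.1108]
pos [0.43465727 0.22888488 0.11077051] theta y 159.91163312956112 tilt 0.048481074178323876 tool delta [ 0.00024586 -0.00070573  0.04427018]
```

```bash
echo '[[0, 0, 0.022, 0], [0, 0, 0.022, 0], [0, 0, 0, 0], [0, 0, 0, 0]]' > m.json && python3 steer.py m.json|head -4
echo '[[0, 0, 0, 0], [0, 0, 0, 0], [0, 0, 0, 0], [0, 0, 0, 0], [0, 0, 0, 0]]' > m.json && python3 steer.py m.json 0 25
echo '[[0, 0, 0, 0], [0, 0, 0, 0], [0, 0, 0, 0]]' > m.json && python3 steer.py m.json 
echo '[[0, 0, -0.02, 0], [0, 0, -0.03, 0], [0, 0, -0.03, 0], [0, 0, -0.03, 0], [0, 0, 0, 0]]' > m.json && python3 steer.py m.json
python3 - <<'E'
from rig import manip, cam, sensors
import numpy as np,cv2
L=[]
for n in("wrist","side"):
    s=sensors.get_state();d=cam.get_image(n);L.append(d["img"][:,:,::-1])
    if n=="wrist":np.savez("w6.npz",p=s["position"],q=s["ee_rot"],K=d["camera_matrix"],H=d["hand_eye"])
cv2.imwrite("pics/w6.png",L[0]);cv2.imwrite("pics/s6.png",L[1])
E
```

```text
clock: 12.82
position: [0.4349, 0.229, 0.0678]
ee_rot: [0.0, -0.573, 0.819, -0.0]
contact_force: [0.3, -0.1, 0.9]
clock: 13.23
position: [0.4347, 0.2291, 0.0677]
ee_rot: [0.0, -0.573, 0.819, -0.0]
contact_force: [-1.3, 0.8, 1.3]
width: 0.0251
gripper_force: 0.4
clock: 13.48
position: [0.4348, 0.229, 0.0676]
ee_rot: [0.0, -0.573, 0.819, -0.0]
contact_force: [-0.7, 0.3, 6.1]
width: 0.0237
gripper_force: 24.9
clock: 13.9
position: [0.4379, 0.2302, 0.1823]
ee_rot: [0.005, -0.573, 0.819, -0.001]
contact_force: [0.2, 1.3, 0.4]
width: 0.0236
gripper_force: 24.7
```

Run:
```python
from h import *
a=np.deg2rad(-20.1);X=np.array([np.cos(a),np.sin(a)]);Y=np.array([-X[1],X[0]])
O=np.array([.4348,.229])  # grasp TCP
def it(u,v):
    z=.02
    for _ in range(30):
        p=wrist("w1.npz",(u/3.7+265,v/3.7+140),z)[:2]-O;x=abs(p@X);z=.042-max(0,x-.028)*np.tan(np.deg2rad(40))
    return p@X,p@Y,z
for u,v in[(270,15),(430,75),(447,120),(440,170),(410,250),(380,330),(335,415),(300,500),(270,550),(235,560),(75,505),(40,430),(45,395),(70,340),(70,270),(150,150),(180,90)]:print((u,v),np.round(np.array(it(u,v))*1e3,1))
```

```text
(270, 15) [-74.4   2.4   3.1]
(430, 75) [-74.7  48.6   2.8]
(447, 120) [-65.   55.8  11. ]
(440, 170) [-52.2  56.7  21.7]
(410, 250) [-31.7  53.4  38.9]
(380, 330) [-10.6  53.2  42. ]
(335, 415) [13.9 50.6 42. ]
(300, 500) [41.9 53.  30.3]
(270, 550) [65.2 54.5 10.7]
(235, 560) [74.5 47.6  3. ]
(75, 505) [74.  -1.7  3.4]
(40, 430) [ 48.9 -18.2  24.4]
(45, 395) [ 35.9 -20.   35.4]
(70, 340) [ 18.2 -18.5  42. ]
(70, 270) [  1.4 -24.2  42. ]
(150, 150) [-32.7 -15.6  38.1]
(180, 90) [-48.3 -13.5  25. ]
```

```bash
echo '[[0, 0, -0.035, 0.1], [0, 0, -0.035, 0.12], [0, 0, 0, 0.124], [0, 0, 0, 0.124], [0, 0, 0, 0.124]]' > m.json && python3 steer.py m.json|head -2
echo '[[0, 0, 0, 0.124], [0, 0, 0, 0.124], [0, 0, 0, 0.124], [0, 0, 0, 0.124], [0, 0, 0, 0.124]]' > m.json && python3 steer.py m.json|head -2
echo '[[0, 0, 0, 0.124], [0, 0, 0, 0.124], [0, 0, 0, 0.124], [0, 0, 0, 0.124], [0, 0, 0, 0.124]]' > m.json && python3 steer.py m.json|head -2
echo '[[0, 0, 0, 0.124], [0, 0, 0, 0.124], [0, 0, 0, 0.124], [0, 0, 0, 0.032], [0, 0, 0, 0]]' > m.json && python3 steer.py m.json
python3 go.py .4968 -.02 .25
```

```text
clock: 14.42
position: [0.4338, 0.2286, 0.2456]
clock: 14.83
position: [0.4334, 0.2285, 0.2446]
clock: 15.25
position: [0.4334, 0.2285, 0.2446]
clock: 15.67
position: [0.4335, 0.2285, 0.2448]
ee_rot: [-0.001, 0.486, 0.874, -0.002]
contact_force: [0.3, -0.3, -0.5]
width: 0.0235
gripper_force: 24.9
pos [0.43345212 0.22850341 0.24482517] theta y 31.831480361198622 tilt 0.2541491280634618 tool delta [-0.24453537 -0.07726742 -0.00508689]
```

```bash
echo '[[-0.0306, -0.0097, 0, 0], [-0.0306, -0.0097, 0, 0], [-0.0306, -0.0097, 0, 0], [-0.0306, -0.0097, 0, 0], [-0.0306, -0.0097, 0, 0]]' > m.json && python3 steer.py m.json|head -2
echo '[[-0.0306, -0.0097, 0, 0], [-0.0306, -0.0097, 0, 0], [-0.0306, -0.0097, 0, 0], [0, 0, 0, 0], [0, 0, 0, 0]]' > m.json && python3 steer.py m.json|head -2
echo '[[0, 0, 0, 0], [0, 0, 0, 0]]' > m.json && python3 steer.py m.json|head -1
python3 go.py .4968 -.02 .16
```

```text
clock: 16.08
position: [0.4734, 0.072, 0.2456]
clock: 16.5
position: [0.4975, -0.0213, 0.2454]
clock: 16.67
pos [ 0.49710185 -0.01897514  0.24629249] theta y 31.930709124169635 tilt 0.11412526298580371 tool delta [-0.00086198 -0.00071768  0.08629182]
```

```bash
echo '[[-0.0008, -0.0007, 0.03, 0], [0, 0, 0.03, 0], [0, 0, 0.026, 0], [0, 0, 0, 0], [0, 0, 0, 0]]' > m.json && python3 steer.py m.json|head -4
echo '[[0, 0, 0.007, 0], [0, 0, 0.006, 0], [0, 0, 0, 0], [0, 0, 0, 0]]' > m.json && python3 steer.py m.json|head -4
python3 go.py .4968 -.02 .139
python3 - <<'E'
from rig import manip, cam, sensors
import cv2
cv2.imwrite("pics/s7.png",cam.get_image("side")["img"][:,:,::-1])
E
```

```text
clock: 17.08
position: [0.4965, -0.0198, 0.1603]
ee_rot: [-0.002, 0.485, 0.874, -0.0]
contact_force: [0.1, 0.5, 0.7]
clock: 17.42
position: [0.498, -0.021, 0.1486]
ee_rot: [0.0, 0.486, 0.874, 0.0]
contact_force: [0.8, -0.3, -0.5]
pos [ 0.49795896 -0.02096908  0.14857622] theta y 31.866593671857753 tilt 0.05986833468558288 tool delta [ 0.00144083 -0.00048071  0.00957493]
```

```bash
echo '[[0.001, -0.0004, 0.004, 0], [0, 0, 0.003, 0], [0, 0, 0, 0], [0, 0, 0, 0]]' > m.json && python3 steer.py m.json|head -4
echo '[[0, 0, 0.002, 0], [0, 0, 0, 0], [0, 0, 0, 0]]' > m.json && python3 steer.py m.json|head -4
echo '[[0, 0, 0.001, 0], [0, 0, 0, 0], [0, 0, 0, 0]]' > m.json && python3 steer.py m.json|head -4
```

```text
clock: 17.8
position: [0.4966, -0.0204, 0.1408]
ee_rot: [-0.0, 0.486, 0.874, -0.0]
contact_force: [-0.0, 1.0, -0.9]
clock: 18.05
position: [0.4968, -0.0206, 0.1392]
ee_rot: [0.0, 0.486, 0.874, -0.0]
contact_force: [-0.3, -1.5, 1.9]
clock: 18.3
position: [0.4969, -0.0205, 0.1389]
ee_rot: [0.0, 0.486, 0.874, -0.0]
contact_force: [-1.7, -0.1, 5.8]
```

Contact came at the expected height, 0.139. I'll release, rise and look.

```bash
echo '[[0, 0, 0, 0], [0, 0, 0, 0], [0, 0, 0, 0], [0, 0, 0, 0], [0, 0, 0, 0]]' > m.json && python3 steer.py m.json .085 
echo '[[0, 0, -0.02, 0], [0, 0, -0.04, 0], [0, 0, -0.04, 0], [0, 0, -0.04, 0], [0, 0, -0.04, 0]]' > m.json && python3 steer.py m.json|head -2
echo '[[0, 0, -0.02, 0], [0, 0, 0, 0], [0, 0, 0, 0]]' > m.json && python3 steer.py m.json|head -2
python3 - <<'E'
from rig import manip, cam, sensors
import numpy as np,cv2
s=sensors.get_state();d=cam.get_image("wrist")
np.savez("w8.npz",p=s["position"],q=s["ee_rot"],K=d["camera_matrix"],H=d["hand_eye"])
w=d["img"][:,:,::-1];cv2.imwrite("pics/w8f.png",w);cv2.imwrite("pics/w8.png",cv2.resize(w[100:420,110:530],None,fx=1.85,fy=1.85,interpolation=cv2.INTER_CUBIC))
E
```

```text
clock: 18.72
position: [0.4967, -0.0203, 0.1378]
ee_rot: [-0.0, 0.486, 0.874, 0.0]
contact_force: [-0.0, -0.1, -0.9]
width: 0.0819
gripper_force: 0.0
clock: 19.13
position: [0.4963, -0.0203, 0.3198]
clock: 19.38
position: [0.4971, -0.0204, 0.339]
```

View pics/w8.png

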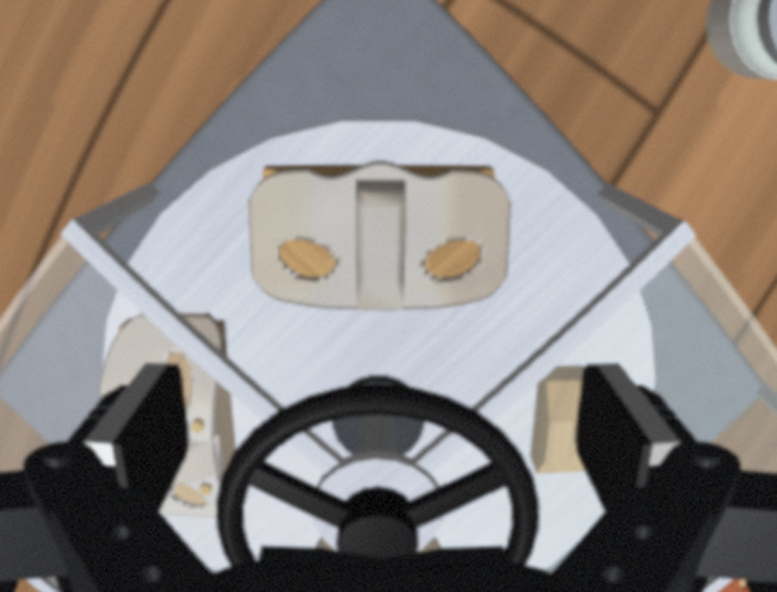

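Run:
```python
from h import *
f=lambda u,v,z:wrist("w8.npz",(u/1.85+110,v/1.85+100),z)[:2]-[.5055,-.034]
Y=np.array([.527,-.85]);X=np.array([-.85,-.527])
for n,u,v,z in[("saddle outer",263,168,.0757),("saddle outer",493,168,.0757),("brow mid",380,308,.1127),("brow l",290,303,.095),("brow r",475,301,.095),("cheek mid",380,162,.1127),("cheek l",320,178,.1127),("cheek r",440,177,.1127),("temple l",250,235,.073),("temple r",511,235,.073),("front",382,182,.1427)]:
    p=f(u,v,z);print(n,(p@X*1e3).round(1),(p@Y*1e3).round(1))
```

```text
saddle outer 65.2 -32.1
saddle outer -65.0 -32.2
brow mid -1.1 38.3
brow l 49.4 41.7
brow r -54.6 40.4
cheek mid -1.0 -39.5
cheek l 29.5 -31.4
cheek r -31.6 -32.0
temple l 74.7 7.5
temple r -77.6 7.3
front -1.9 -33.8
```

The mask is seated within about 1 mm and level. Now the handle again, for half a turn.

```bash
python3 go.py .611 -.204 .235
python3 - <<'E'
import numpy as np
t=np.deg2rad(np.linspace(-180,-360,19))  # tool x-y plane seen with tool x = 121.8 deg world; world angle rel. to tool x
P=.07*np.c_[np.cos(t),np.sin(t)];d=np.diff(P,axis=0)*[1,-1]
# tool y = tool x world angle -90 -> world-ccw coordinate is -tool y
print("\n".join(f"{x:.4f} {y:.4f} 0 0" for x,y in d))
E
```

```text
pos [ 0.49636458 -0.02027564  0.33733449] theta y 31.85812312199799 tilt 0.050049998053832326 tool delta [-0.21662451  0.00044878  0.10218556]
0.0011 -0.0122 0 0
0.0032 -0.0118 0 0
0.0052 -0.0111 0 0
0.0070 -0.0100 0 0
0.0086 -0.0086 0 0
0.0100 -0.0070 0 0
0.0111 -0.0052 0 0
0.0118 -0.0032 0 0
0.0122 -0.0011 0 0
0.0122 0.0011 0 0
0.0118 0.0032 0 0
0.0111 0.0052 0 0
0.0100 0.0070 0 0
0.0086 0.0086 0 0
0.0070 0.0100 0 0
0.0052 0.0111 0 0
0.0032 0.0118 0 0
0.0011 0.0122 0 0
```

```bash
echo '[[-0.036, 0, 0, 0], [-0.036, 0, 0, 0], [-0.036, 0, 0, 0], [-0.036, 0, 0, 0], [-0.036, 0, 0, 0]]' > m.json && python3 steer.py m.json|head -2
echo '[[-0.036, 0, 0, 0], [0, 0, 0.034, 0], [0, 0, 0.034, 0], [0, 0, 0.034, 0], [0, 0, 0, 0]]' > m.json && python3 steer.py m.json|head -2
echo '[[0, 0, 0, 0], [0, 0, 0, 0]]' > m.json && python3 steer.py m.json|head -2
python3 go.py .611 -.204 .235
```

```text
clock: 19.85
position: [0.5916, -0.1743, 0.3351]
clock: 20.27
position: [0.6054, -0.2018, 0.2254]
clock: 20.43
position: [0.6113, -0.204, 0.2366]
pos [ 0.6112646  -0.20396017  0.23658335] theta y 31.865084694399705 tilt 0.030840523154736232 tool delta [ 0.00010642 -0.00024639  0.00158322]
```

```bash
echo '[[0, 0, 0.001, 0], [0, 0, 0, 0], [0, 0, 0, 0], [0, 0, 0, 0], [0, 0, 0, 0]]' > m.json && python3 steer.py m.json 0 30
echo '[[0, 0, 0, 0], [0, 0, 0, 0], [0, 0, 0, 0]]' > m.json && python3 steer.py m.json|head -5
echo '[[0.0011, -0.0122, 0, 0], [0.0032, -0.0118, 0, 0], [0.0052, -0.0111, 0, 0], [0.007, -0.01, 0, 0]]' > m.json && python3 steer.py m.json|head -5
echo '[[0.0086, -0.0086, 0, 0], [0.01, -0.007, 0, 0], [0.0111, -0.0052, 0, 0], [0.0118, -0.0032, 0, 0], [0.0122, -0.0011, 0, 0]]' > m.json && python3 steer.py m.json|head -5
echo '[[0.0122, 0.0011, 0, 0], [0.0118, 0.0032, 0, 0], [0.0111, 0.0052, 0, 0], [0.01, 0.007, 0, 0]]' > m.json && python3 steer.py m.json|head -5
echo '[[0.0086, 0.0086, 0, 0], [0.007, 0.01, 0, 0], [0.0052, 0.0111, 0, 0], [0.0032, 0.0118, 0, 0], [0.0011, 0.0122, 0, 0]]' > m.json && python3 steer.py m.json
echo '[[0, 0, 0, 0], [0, 0, 0, 0], [0, 0, 0, 0]]' > m.json && python3 steer.py m.json
python3 - <<'E'
from rig import manip, cam, sensors
import cv2
cv2.imwrite("pics/sc9.png",cam.get_image("scene")["img"][:,:,::-1])
E
```

```text
clock: 20.85
position: [0.611, -0.2039, 0.236]
ee_rot: [0.001, 0.486, 0.874, 0.0]
contact_force: [-0.7, -0.4, 4.2]
width: 0.0252
gripper_force: 3.6
clock: 21.1
position: [0.6104, -0.2043, 0.2362]
ee_rot: [0.0, 0.486, 0.874, -0.001]
contact_force: [-3.5, -0.9, 5.9]
width: 0.0212
clock: 21.43
position: [0.567, -0.2152, 0.2362]
ee_rot: [0.005, 0.486, 0.874, 0.001]
contact_force: [4.8, -2.6, 2.7]
width: 0.0209
clock: 21.85
position: [0.5151, -0.1851, 0.2362]
ee_rot: [0.004, 0.486, 0.874, -0.003]
contact_force: [-0.7, -8.5, 2.7]
width: 0.0205
clock: 22.18
position: [0.5033, -0.1366, 0.2361]
ee_rot: [0.001, 0.486, 0.874, -0.003]
contact_force: [-3.4, -6.2, 5.6]
width: 0.0209
clock: 22.6
position: [0.5357, -0.0858, 0.2361]
ee_rot: [0.0, 0.486, 0.874, -0.002]
contact_force: [-3.7, -6.2, 5.7]
width: 0.021
gripper_force: 31.2
clock: 22.85
position: [0.5391, -0.084, 0.2362]
ee_rot: [0.002, 0.486, 0.874, 0.002]
contact_force: [2.2, 0.5, 5.1]
width: 0.0213
gripper_force: 31.3
```

```bash
echo '[[0, 0, 0, 0], [0, 0, 0, 0], [0, 0, 0, 0], [0, 0, 0, 0]]' > m.json && python3 steer.py m.json .085 |head -4
echo '[[0, 0, -0.03, 0], [0, 0, -0.035, 0], [0, 0, -0.04, 0], [0, 0, 0, 0], [0, 0, 0, 0]]' > m.json && python3 steer.py m.json|head -2
cat > dome.py <<'E'
from h import *
from rig import manip, cam, sensors
s=sensors.get_state();d=cam.get_image("wrist");f="wd.npz"
np.savez(f,p=s["position"],q=s["ee_rot"],K=d["camera_matrix"],H=d["hand_eye"]);cv2.imwrite("pics/wd.png",d["img"][:,:,::-1])
def dome(img,f,lo,hi,seed):
    hsv=cv2.cvtColor(img,cv2.COLOR_RGB2HSV);m=cv2.inRange(hsv,(8,60,60),(25,255,255))
    n,l,st,ce=cv2.connectedComponentsWithStats(m)
    for i in range(1,n):
        if st[i,4]>1500:print("blob",st[i],ce[i].round(1))
    p=wrist(f,seed,.09);print("seed",p)
# direction to expected dome pixel
dome(d["img"],f,0,0,(320,240))
print(s["position"])
E
python3 dome.py
```

```text
clock: 23.23
position: [0.536, -0.0846, 0.2344]
ee_rot: [-0.001, 0.486, 0.874, -0.0]
contact_force: [-0.7, -0.5, -0.0]
clock: 23.65
position: [0.5376, -0.085, 0.3425]
blob [    0     0   640   391 96115] [302.5 123.6]
blob [ 270  100  100   99 7788] [319.1 148.8]
blob [ 172  234   48   57 2051] [195.1 260.8]
blob [  95  411   64   69 2222] [126.2 444.7]
seed [ 0.56127273 -0.11139807  0.09      ]
[ 0.53756075 -0.08502375  0.34253221]
```

Run:
```python
from h import *
d=np.load("wd.npz");q=d["q"];R=Ro.from_quat([*q[1:],q[0]]).as_matrix();print("cam",d["p"]+R@d["H"][:3,3])
img=cv2.imread("pics/wd.png");m=cv2.inRange(cv2.cvtColor(img,cv2.COLOR_BGR2HSV),(8,60,60),(25,255,255))
n,l,st,ce=cv2.connectedComponentsWithStats(m)
i=[i for i in range(1,n) if st[i,4]>7000 and st[i,4]<9000][0]
c=max(cv2.findContours((l==i).astype(np.uint8),0,cv2.CHAIN_APPROX_NONE)[0],key=len)[:,0]
for z in(.08,.10):
    P=np.array([wrist("wd.npz",u,z)[:2] for u in c.astype(float)])
    e=cv2.fitEllipse(((P)*1e4).astype(np.float32));m_=np.array(e[0])/1e4
    for C in([.5735,-.144],[.5748,-.1443]):
        v=m_-C;print(z,m_,np.array(e[1])/1e4,np.rad2deg(np.arctan2(v[1],v[0])),np.hypot(*v))
# handle: grey blob near expected top
e=np.array([wrist("wd.npz",(320,v),.258)[:2] for v in(300,330,360,390)]);print(e)
h=img[270:470,250:390];g=cv2.cvtColor(h,cv2.COLOR_BGR2GRAY)
for r in g[::8,::6]:print(" ".join(f"{x:3d}" for x in r))
```

```text
cam [ 0.50293268 -0.02866103  0.46267229]
0.08 [ 0.5111916  -0.03246351] [0.1016248  0.10176544] 119.18933608611943 0.12776042332710877
0.08 [ 0.5111916  -0.03246351] [0.1016248  0.10176544] 119.62959366875819 0.128660131744109
0.1 [ 0.51075996 -0.03226478] [0.09631348 0.09644677] 119.3144877983116 0.1281447332014876
0.1 [ 0.51075996 -0.03226478] [0.09631348 0.09644677] 119.75255702493699 0.1290465725343999
[[ 0.55485989 -0.10582459]
 [ 0.56588722 -0.12338534]
 [ 0.57796181 -0.14259258]
 [ 0.59142238 -0.16398212]]
216 216 217 216 209 205 204  93 161 194  69 134 134 140  93 199 205 208 216 219 220 215 172  38
217 215 217 216 216 211 172 204 206 201  51  35 105 207 207 176 212 218 217 218 219 218 218  55
214 216 218 217 214 185 206 207 201 132  54  42  96 207 208 202 174 218 217 218 219 218 219 214
218 216 216 214 207 206 203 187  11  11  11   6  15  18 194 199 200 209 218 219 218 221 219 220
217 214 217 215 205 202 205  47  39  48  48  44  41  34  58 202 202 207 217 219 220 220 220 218
216 218 215 214 214 207 199  51  52  51  47  44  39  33  38 200 207 214 219 218 221 219 216 218
217 
[... 1119 characters left out ...]
  22  16  10  15  22  19  21
 19  14  25  18  16  10  19  24  19  20   8  16  14  19  17  16  17  15  17  18  15  19  22  13
 19  20  16   6  18  11  16  16  19  23  14  12  14  12  16  17  11  17  17  20  11  19  21  17
 20  17  18  18  17  18  16  16  20  22  17  19   7  20  16  17  20  20  19  20  19  19  15  20
 15  21  18  21  17  16  10  15  15  17  18  15  17  17  13  19  15  15  17  15  15  19  16  14
 14  22  19  12  19  13  18  18  24  20  21  13   9  17  17  19  17  17  13  19  17  19  16  21
 13  17  18  25  16  15  16  24  16  21  13  21  20  13  18  11  21  16  19  20  17  13  19  15
 23  15  23  12  17  13  17  25  17  23  19  14  14   6  21  17  13  20  19  15  18  11  22  15
```

The dome sits at 119.5°, so the carousel has turned about 2° too far clockwise. I'll correct it by about 2.4 mm at the handle.

```bash
echo '[[0, 0, 0.035, 0], [0, 0, 0.035, 0], [0, 0, 0.035, 0], [0, 0, 0, 0], [0, 0, 0, 0]]' > m.json && python3 steer.py m.json|head -2
echo '[[0, 0, 0, 0], [0, 0, 0, 0], [0, 0, 0, 0], [0, 0, 0, 0], [0, 0, 0, 0]]' > m.json && python3 steer.py m.json 0 30|head -3
echo '[[0, 0, 0, 0], [0, 0, 0, 0], [0, 0, 0, 0]]' > m.json && python3 steer.py m.json
echo '[[0, -0.0013, 0, 0], [0, -0.0013, 0, 0], [0, 0, 0, 0], [0, 0, 0, 0], [0, 0, 0, 0]]' > m.json && python3 steer.py m.json
echo '[[0, 0, 0, 0], [0, 0, 0, 0], [0, 0, 0, 0], [0, 0, 0, 0]]' > m.json && python3 steer.py m.json .085 |head -4
echo '[[0, 0, -0.03, 0], [0, 0, -0.035, 0], [0, 0, -0.04, 0], [0, 0, 0, 0], [0, 0, 0, 0]]' > m.json && python3 steer.py m.json|head -2
echo '[[0, 0, 0, 0], [0, 0, 0, 0]]' > m.json && python3 steer.py m.json|head -1
python3 dome.py
cat > dm.py <<'E'
from h import *
img=cv2.imread("pics/wd.png");m=cv2.inRange(cv2.cvtColor(img,cv2.COLOR_BGR2HSV),(8,60,60),(25,255,255))
n,l,st,ce=cv2.connectedComponentsWithStats(m)
i=[i for i in range(1,n) if 7000<st[i,4]<9000][0]
c=max(cv2.findContours((l==i).astype(np.uint8),0,cv2.CHAIN_APPROX_NONE)[0],key=len)[:,0]
P=np.array([wrist("wd.npz",u,.09)[:2] for u in c.astype(float)])
m_=np.array(cv2.fitEllipse((P*1e4).astype(np.float32))[0])/1e4
for C in([.5735,-.144],[.5748,-.1443]):
    v=m_-C;print(m_,np.rad2deg(np.arctan2(v[1],v[0])),np.hypot(*v))
E
python3 dm.py
```

```text
clock: 24.12
position: [0.5346, -0.0841, 0.2323]
clock: 24.53
position: [0.5372, -0.0848, 0.2362]
ee_rot: [0.001, 0.486, 0.874, 0.0]
clock: 24.78
position: [0.5378, -0.0843, 0.2364]
ee_rot: [0.002, 0.486, 0.874, 0.001]
contact_force: [1.1, 2.1, 5.4]
width: 0.0211
gripper_force: 30.3
clock: 25.2
position: [0.5354, -0.0858, 0.2364]
ee_rot: [0.001, 0.486, 0.874, 0.001]
contact_force: [0.6, 3.3, 5.6]
width: 0.0211
gripper_force: 30.4
clock: 25.53
position: [0.534, -0.0861, 0.2345]
ee_rot: [-0.001, 0.486, 0.874, -0.0]
contact_force: [0.7, 0.3, -0.4]
clock: 25.95
position: [0.5355, -0.0864, 0.3425]
clock: 26.12
blob [    0     0   640   393 96999] [299.9 124. ]
blob [ 268  102  101  100 7953] [318.1 151.7]
blob [ 176  244   49   56 2026] [199.  269.2]
blob [  94  411   65   69 2202] [125.9 444.6]
seed [ 0.55461819 -0.11065416  0.09      ]
[ 0.53364956 -0.08584073  0.33839715]
[ 0.50550938 -0.03553025] 122.08016352189188 0.12801723049168534
[ 0.50550938 -0.03553025] 122.49874601329319 0.12896530066849832
```

```bash
echo '[[0, 0, 0, 0], [0, 0, 0, 0], [0, 0, 0, 0]]' > m.json && python3 steer.py m.json|head -2
for i in 1 2 3; do python3 dome.py|tail -1; python3 dm.py; done
```

```text
clock: 26.42
position: [0.5343, -0.0859, 0.3393]
[ 0.53427221 -0.08592953  0.33927991]
[ 0.50560859 -0.03548389] 122.03151196422745 0.12800386408988534
[ 0.50560859 -0.03548389] 122.45049667670634 0.12895114014358125
[ 0.53432032 -0.08593081  0.33949292]
[ 0.50555132 -0.03546773] 122.04940277899534 0.1280479499083724
[ 0.50555132 -0.03546773] 122.46811242373512 0.1289955170205771
[ 0.53440074 -0.08597042  0.33968706]
[ 0.50557725 -0.03548139] 122.04281224974933 0.12802261179916788
[ 0.50557725 -0.03548139] 122.46165274937862 0.12897007194620067
```

```bash
python3 -c "
from rig import manip, cam, sensors
print(sensors.get_state()['contact_force']);print(manip.sign_off())"
```

```text
[-0.48303276  0.3788102  -0.01206417]
the job is handed in; nothing more can be done
None
```

The job is handed in at about 27 s: the mask was laid within about 1 mm of the empty saddle's centre, and the wheel was turned on to within about 1° of the lamp, as judged from the dome opposite because I had no picture views left to see the mask there.

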